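Refit the orange reel on its keyed winder spindle

ROBOT

A 7-joint arm with a two-finger parallel gripper is mounted at the origin on the work surface. World frame = base frame: x ahead of the robot, y to its left, z up, the work surface at z = 0. Lengths are in m, angles in rad, forces in N, time in s.
With the tool pointing down it reaches from about 0.35 to 0.9 m from the base axis. Payload 7.2 kg.
Tool frame: the origin (TCP) lies at the centre of the arm's flange, where the gripper is bolted on; the fingertips stand 182 mm ahead of it and the grasp point (between the pads) lies 163 mm ahead of it; z points along the fingers, y is the line along which they close (so a half turn about z gives the same grasp; the last joint's range is limited). The gripper opens to 88 mm and grips with 3 to 60 N. Pads are 20 mm wide; open, the fingers measure 115 mm over their backs; the gripper's body (75 mm by 178 mm) begins 61 mm behind the grasp point.
Start: joints at [-1.412, 0.411, -0.013, 1.596, 0.006, 1.134, -0.082], TCP at [0.141, 0.609, 0.405] pointing down, gripper open.
Joint ranges: [-2.95, 2.95], [-0.29, 1.99], [-1.47, 1.44], [0.14, 2.54], [-1.03, 4.17], [0.13, 1.85], [-2.86, 2.86]. Speed limits (rad/s): [2.39, 2.39, 3.01, 3.01, 3.14, 3.14, 3.14].

INTERFACE

Orientations are given as a unit quaternion [w, x, y, z].
In Python, from cell import env gives the robot as it stands.
- The arm moves only by the tool arm_command, never from a script. Its argument "motion" is a list of rows, each an object with "travel": the shift along the tool's x, y, z in m, a list of three; "rotation": the turn, a rotation vector about the tool's x, y, z in rad, a list of three; "claw": the opening, from 0 (shut) to 1 (fully open). A call has 1 to 10 rows; each row shifts and turns the commanded pose from where the row before left it, along the tool's axes as they then stand; what a row does not reach is not made up. A row lasts 1/12 s, in which the tool goes at most 41.7 mm and 7.16 degrees, less where a joint would pass 70% of its speed; a pose out of reach is approached as far as the arm can. A call is refused whole if a number of a shift passes 0.0417 or a number of a turn 0.125, either way. A call with a gripper value outside its range is refused whole. The fingers move at their own pace and stop on an object; "newtons" is the grip in N (left out, the last holds). Time passes only in rows, so rows that do not move let the fingers close. It gives the time, the measured TCP pose, the force, the opening and the grip force at its end, in the units of the state.
- env.observe(): the state, without advancing time (a new reading comes with each control period).
- env.snapshot(name): name is "scene" or "top"; returns the picture (384x512x3 uint8, red, green, blue); there is no depth.
- env.camera_info(name): a dict with "intrinsics" (3x3 intrinsics, pixels), "rvec" (rotation vector, rad) and "tvec" (3), from world to camera coordinates, as OpenCV has them. Camera axes: x right, y down, z forward; pixel columns grow to the right and rows downward; lengths in m; the calibration is good to about 2 mm. A picture is of the moment at which its call begins. camera_info takes no time and is no camera call.
- env.close_job(): hands the job in; it is judged then, once.
The state is a dict: "time": time; "joints": joint angles; "joint_vel": joint speeds; "joint_efforts": joint torques, N m; "ee_pos": TCP position; "orientation": TCP orientation; "force": force on the tool from outside, world axes, zero at the start; "torque": the same for the moment, N m; "opening": finger opening in m; "finger_force": force on a finger pad.
Only numpy, scipy, OpenCV 4.12 (cv2) and the standard library are available. Lean on these libraries where they do the work, as an engineer would, in place of code of your own. Each camera call takes 0.05 s, during which the arm holds its last target. There are 200 camera calls.

TASK

Put the orange reel, right way up, back on the upright spindle of the green winder stand: turn it while resting it lightly on the spindle's flat-sided key until the key slips into its slot and the reel sits fully home, flat on the round rubber seat. Then keep it down and turn it clockwise (seen from above) until the spindle comes to its stop and the white stripe on the reel lines up with the white marks on the stand; let go and move clear. Never force it down on the key or hard against the stop, and leave everything else on the table standing where it is.

Things in the scene. Friction and masses are not known exactly. Their poses are not given: they have to be found in the camera images.
- reel: Loose empty orange plastic reel, 200 to 400 g, standing upright. Origin: centre of its underside; z up along its axis. Two flanges 130 mm across (0-5 and 33-38 mm above the origin), a barrel 68 mm across between, a square boss on top to grip. A white stripe on the upper flange runs along its x axis. A half turn about z changes nothing.
- reel_top (a point): On the reel's axis at the top of its boss, 74 mm above the reel's origin. The boss is 40 x 40 mm, sides along the reel's x and y, from 38 to 74 mm above the origin, with a round bore 14 mm across right through it.
- reel_slot (a point): On the reel's axis, at the mouth of the slot in its underside (same point as the reel's origin). The slot is 34 mm long (reel's x) by 14.5 mm wide (reel's y) and 18 mm deep; above it the reel is hollow up to the boss's bore. The slot takes the brass key.
- winder: Fixed green bench winder stand: base 210 (x) x 150 (y) x 35 mm, on it a round black rubber seat 110 mm across whose top is 50 mm above the origin. Origin: centre of the underside. Two white marks on the base lie along its x axis, near the +x and -x ends, still visible with the reel on.
- drive: Fixed bearing in the winder's seat, axes parallel to the winder's; origin on the spindle axis, level with the seat's top. This pose does not turn with the spindle. The spindle turns stiffly (0.25 N m) and stays where left; clockwise from above it ends at a hard stop, where the key lies along the winder's x axis. More than 28 N from the reel spoils it.
- drive_tip (a point): Top of the spindle's upright steel pin, on the axis, 84 mm above the seat. The pin is 12 mm thick up to 72 mm above the seat, then tapers to 5 mm at the tip. Do not strike it with the gripper.
- drive_key (a point): Centre of the brass key's top, on the axis, 12 mm above the seat: a flat-sided bar 32 x 12 mm, 12 mm high, at the pin's foot. Its angle is not measured: feel or see it. It starts 20 to 75 degrees anticlockwise (from above) of the winder's x axis. The reel rests on it, 12 mm up, until the slot is within about 4 degrees of the key.
- tape: Bystander: brown tape core, ring 90 mm across and 48 mm high; origin under its centre.
- wrench: Bystander: steel wrench lying flat; origin underneath it.
- can_yellow: Bystander: yellow spray can 52 mm across, 190 mm high; origin under its centre.
- can_blue: Bystander: blue spray can 52 mm across, 170 mm high; origin under its centre.
- jar: Bystander: glass jar with red lid, 70 mm across, 80 mm high; origin under its centre.
- spool: Bystander: small blue spool 90 mm across, 56 mm high; origin under its centre.

How it is judged:
At the end, for the whole second after the job is handed in: The reel is right way up on the spindle, flat on the seat (underside within 3 mm of it, tilt under 3 degrees, centred within 4 mm), its white stripe within 8 degrees of the line of the white marks on the stand, at rest and released (z of reel in the frame of drive between -0.004 and 0.003 m and horizontal distance between reel and drive below 0.004 m and angle between the z axis of reel and the z axis of drive, either way round below 0.05 rad and z of reel_top in the frame of drive above 0.05 m and angle between the x axis of reel and the x axis of winder, either way round below 0.14 rad and linear speed of reel below 0.02 m/s and contact force between the fingers and reel below 0.1 N); the robot touches nothing.
It fails at once if the spindle and its key are loaded by the reel with more than 28 N (contact force between reel and drive above 28 N).
It fails at once if the robot strikes the spindle itself (contact force between the arm and drive above 10 N).
It fails at once if a bystander is shoved more than 30 mm or knocked over (distance of any of tape, wrench, can_yellow, can_blue, jar, spool from where it was at the start of the episode above 0.03 m or angle between any of tape, can_yellow, can_blue, jar, spool's own z axis and vertical above 0.5 rad).
It also fails if it takes over 72 s, if anything falls off the work surface, if the arm or the gripper's body presses on something with over 40 N, if the wrist force passes 120 N, or if a joint passes its speed limit or range.

## Working session

There is one attempt and no reset: what is moved stays moved. The work goes in short steps, Python scripts to look and compute and a tool call to move; the robot and the scene stay as the last step left them, time stands still between calls to the robot, and variables do not carry over. Pictures are saved under pics/ and viewed, at most 10 in all, crops included, and the job is handed in when it is done.

Besides the shell and the picture viewer there is one more tool, called in YAML: its name, and indented under it one key for each argument. arm_command: Moves the arm, as the interface text tells. Its arguments: {"type":"object","properties":{"motion":{"type":"array"},"newtons":{"type":"number"}},"required":["motion"]}

```bash
mkdir -p pics; ls; python3 - <<'E'
from cell import env
import cv2
for n in ("scene","top"):
    cv2.imwrite(f"pics/{n}0.png",env.snapshot(n)[:,:,::-1]); c=env.camera_info(n); print(n,{k:v for k,v in c.items()})
print(env.observe())
E
```

```text
pics
scene {'intrinsics': array([[416.96663335,   0.        , 262.23366985],
       [  0.        , 416.96663335, 184.37626316],
       [  0.        ,   0.        ,   1.        ]]), 'rvec': array([ 1.66947426,  1.62306601, -0.8029221 ]), 'tvec': array([-0.02297376, -0.26030033,  1.43381028])}
top {'intrinsics': array([[367.89999316,   0.        , 253.13862095],
       [  0.        , 367.89999316, 188.9270473 ],
       [  0.        ,   0.        ,   1.        ]]), 'rvec': array([ 2.14893389, -2.14164802,  0.1779946 ]), 'tvec': array([0.01470436, 0.61967007, 0.89361617])}
{'time': 0.1, 'joints': array([-1.41216464,  0.41181158, -0.01275575,  1.5969387 ,  0.00557079,
        1.13428186, -0.08222764]), 'joint_vel': array([ 0.00188954, -0.00200912, -0.00027624, -0.00067637,  0.00163227,
       -0.00126723, -0.00079473]), 'joint_efforts': array([ 3.14341451e-03, -5.89101577e+01,  6.43956978e-01, -2.91716462e+01,
       -5.38017880e-02,  1.44376318e-02,  3.52411450e-05]), 'ee_pos': array([0.1405073 , 0.60880984, 0.40390679]), 'orientation': array([-5.21205244e-05,  1.13160814e-01,  9.93576437e-01, -7.00488673e-04]), 'force': array([0.44809663, 0.73206283, 0.51828322]), 'torque': array([-0.03499019,  0.02710866,  0.00270288]), 'finger_force': 0.0, 'opening': 0.08765026396924058}
```

View pics/scene0.png

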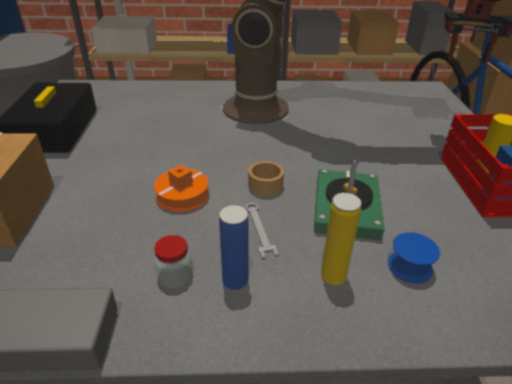

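View pics/top0.png

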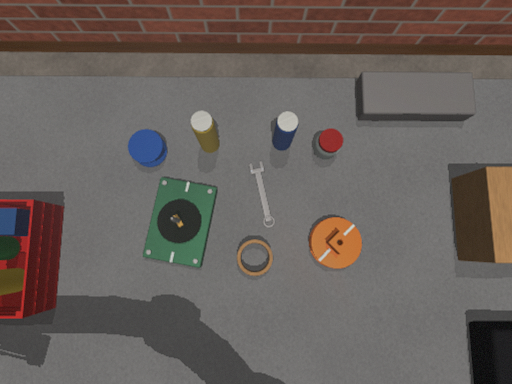

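The scene view shows the reel at about (181,188), the winder at (348,202), and the tape, wrench, cans, jar and spool between and around them. In the top view the reel is at (336,243) and the winder at (180,222) with its pin near (177,220). I'll zoom in on both to get exact points.

```bash
python3 - <<'E'
import cv2,numpy as np
s=cv2.imread("pics/scene0.png");t=cv2.imread("pics/top0.png")
def c(im,x,y,w,h,W=400,H=300): return cv2.resize(im[y:y+h,x:x+w],(W,H),interpolation=cv2.INTER_CUBIC)
# top crops: 80x60 @5 ; 133x100@3
a=c(t,296,213,80,60);b=c(t,130,172,100,100,400,300) if 0 else c(t,120,172,133,100)
d=c(s,140,155,80,60);e=c(s,300,155,100,75)
cv2.imwrite("pics/z0.png",np.vstack([np.hstack([a,b]),np.hstack([d,e])]))
E
```

```text
(no output)
```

View pics/z0.png

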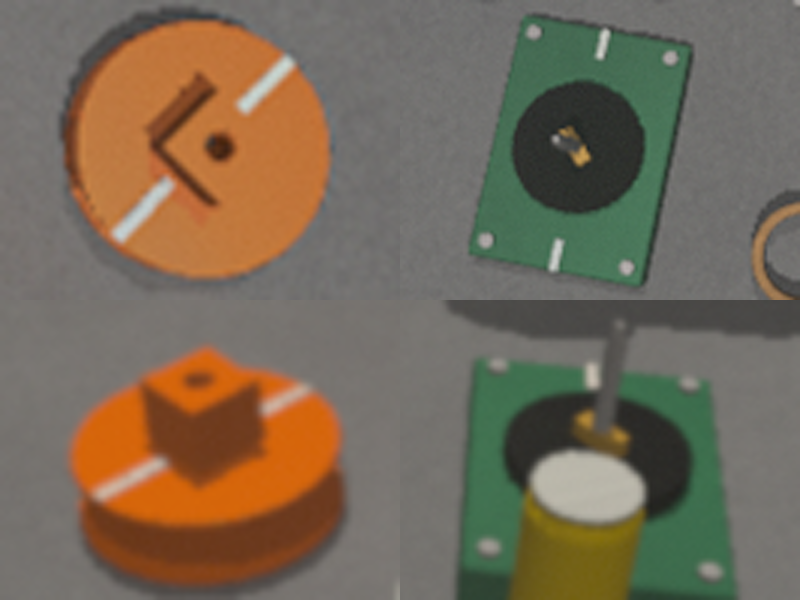

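Crop readings: in the top view the reel boss bore is at (339.4,242.0), the stripe ends are at (319.4,259.8) and (353.4,225.0), the pin tip is at (172.3,218.3), and the seat is dark with the gold key running from upper left to lower right. In the scene view the bore is at (179.6,170.6) and the pin tip at (354.6,160.1).

```bash
cat >h.py <<'E'
import cv2,numpy as np
from cell import env
def cam(n):
    c=env.camera_info(n); return c["intrinsics"],cv2.Rodrigues(c["rvec"])[0],np.array(c["tvec"])
def tri(ps,pt):
    P=[K@np.c_[R,t] for K,R,t in (cam("scene"),cam("top"))]
    X=cv2.triangulatePoints(P[0],P[1],np.array(ps,float).reshape(2,1),np.array(pt,float).reshape(2,1)).ravel();return X[:3]/X[3]
def plane(n,p,z):
    K,R,t=cam(n); d=R.T@np.linalg.inv(K)@np.array([*p,1.]); o=-R.T@t; return o+d*(z-o[2])/d[2]
def proj(n,X):
    K,R,t=cam(n); return cv2.projectPoints(np.array(X,float).reshape(-1,1,3),R,t,K,None)[0].reshape(-1,2)
ang=lambda a,b: np.degrees(np.arctan2(*(b-a)[1::-1]))
E
python3 - <<'E'
from h import *
np.set_printoptions(precision=4,suppress=True)
B=tri((179.6,170.6),(339.4,242.0));T=tri((354.6,160.1),(172.3,218.3))
print("boss",B,"tip",T, [proj(n,X) for X in(B,T) for n in("scene","top")])
s=[plane("top",p,.038) for p in((319.4,259.8),(353.4,225.0))];print("stripe",s,np.mean(s,0),ang(*s))
s=[plane("scene",p,.038) for p in((159,193.8),(201.2,172.2))];print("stripe scene",s,np.mean(s,0),ang(*s))
f=lambda u,v,x0=120,y0=172,k=3,ox=400:( x0+(u-ox+.5)/k-.5,y0+(v+.5)/k-.5)
m=[plane("top",f(*p),.035) for p in((606,31),(601,58),(559,241),(554,270))];print("marks",m,ang(m[3],m[0]),np.mean(m,0))
m=[plane("top",f(*p),.062) for p in((566,130),(583,162))];print("key approx",ang(*m))
im=cv2.imread("pics/top0.png");hsv=cv2.cvtColor(im,cv2.COLOR_BGR2HSV)
M=(hsv[...,0]<18)&(hsv[...,1]>120);M[:,:300]=0;M[:,380:]=0
g=cv2.cvtColor(im,cv2.COLOR_BGR2GRAY);S=np.zeros_like(g);S[195:245,150:210]=(g[195:245,150:210]<55)
for M,z in((M.astype('u1'),.038),(S,.05)):
    c=max(cv2.findContours(M,0,1)[0],key=cv2.contourArea);c=cv2.convexHull(c)
    e=np.array([plane("top",q[0],z)[:2] for q in c],'f4')
    (x,y),r=cv2.minEnclosingCircle(e);print("circle",x,y,r, e.min(0),e.max(0))
E
```

```text
boss [ 0.4854 -0.1937  0.0741] tip [0.5376 0.204  0.1356] [array([[179.6105, 170.6019]]), array([[339.4133, 241.9993]]), array([[353.9837, 160.15  ]]), array([[171.5378, 218.1374]])]
stripe [array([ 0.4414, -0.1505,  0.038 ]), array([ 0.529 , -0.2398,  0.038 ])] [ 0.4852 -0.1952  0.038 ] -45.54769839387442
stripe scene [array([ 0.5283, -0.2398,  0.038 ]), array([ 0.4399, -0.1487,  0.038 ])] [ 0.4841 -0.1943  0.038 ] 134.12545912021045
marks [array([0.6392, 0.1851, 0.035 ]), array([0.6155, 0.1887, 0.035 ]), array([0.4598, 0.2192, 0.035 ]), array([0.4358, 0.2226, 0.035 ])] -10.42611075253117 [0.5376 0.2039 0.035 ]
key approx -150.49085272979133
circle 0.4855782985687256 -0.19141073524951935 0.0671934261918068 [ 0.4212 -0.2578] [ 0.5493 -0.125 ]
circle 0.5381589531898499 0.2035146802663803 0.05472517013549805 [0.4846 0.1502] [0.5926 0.2563]
```

The measurements hold up: boss top at 0.074 m, pin tip at 0.136 m against an expected 0.134, and seat and flange radii both match. That puts the reel at (0.485,-0.194) with its x axis at -45.5°. The drive is at (0.538,0.204), the winder's x axis is at -10.4° and the key is at roughly +30°.

```bash
cat >>h.py <<'E'
from scipy.spatial.transform import Rotation as Ro
def tgt(x,y,z,yaw):  # tool down, tool y axis at yaw (deg)
    a=np.radians(yaw); yv=np.array([np.cos(a),np.sin(a),0]); zv=np.array([0,0,-1.]); return np.array([x,y,z]),np.c_[np.cross(yv,zv),yv,zv]
def cur():
    o=env.observe(); w,a,b,c=o["orientation"]; return o,np.array(o["ee_pos"]),Ro.from_quat([a,b,c,w]).as_matrix()
def togo(x,y,z,yaw,n=1):
    o,p,R=cur(); T,Q=tgt(x,y,z,yaw); print("t",o["time"],"p",p.round(4),"travel",(R.T@(T-p)/n).round(5),"rot",(Ro.from_matrix(R.T@Q).as_rotvec()).round(4),"force",np.round(o["force"],2),"tq",np.round(o["torque"],3),"open",round(o["opening"],4))
E
python3 - <<'E'
from h import *
togo(.45,.22,.40,77,10); o,p,R=cur(); print(R.T@(np.array([.485,-.194,.34])-np.array([.45,.22,.4]))/12)
E
```

```text
t 0.1 p [0.1405 0.6088 0.4039] travel [-0.0389  -0.03093  0.00044] rot [-0.0014  0.0001  0.0001] force [0.45 0.73 0.52] tq [-0.035  0.027  0.003] open 0.0877
[-0.01059964 -0.03295351  0.00504685]
```

arm_command:
  motion:
    - {"travel": [-0.03, -0.024, 0], "rotation": [0, 0, 0], "claw": 1}
    - {"travel": [-0.03, -0.024, 0], "rotation": [0, 0, 0], "claw": 1}
    - {"travel": [-0.03, -0.024, 0], "rotation": [0, 0, 0], "claw": 1}
    - {"travel": [-0.03, -0.024, 0], "rotation": [0, 0, 0], "claw": 1}
    - {"travel": [-0.03, -0.024, 0], "rotation": [0, 0, 0], "claw": 1}
    - {"travel": [-0.03, -0.024, 0], "rotation": [0, 0, 0], "claw": 1}
    - {"travel": [-0.03, -0.024, 0], "rotation": [0, 0, 0], "claw": 1}
    - {"travel": [-0.03, -0.024, 0], "rotation": [0, 0, 0], "claw": 1}
    - {"travel": [-0.03, -0.024, 0], "rotation": [0, 0, 0], "claw": 1}
    - {"travel": [-0.03, -0.024, 0], "rotation": [0, 0, 0], "claw": 1}
  newtons: 30

```text
time: 0.93
ee_pos: [0.3796, 0.3059, 0.4045]
orientation: [-0.0, 0.113, 0.994, -0.0]
force: [0.4, 0.3, 0.4]
opening: 0.0877
finger_force: 0.0
```

arm_command:
  motion:
    - {"travel": [-0.02, -0.033, 0], "rotation": [0, 0, 0], "claw": 1}
    - {"travel": [-0.02, -0.033, 0], "rotation": [0, 0, 0], "claw": 1}
    - {"travel": [-0.02, -0.033, 0], "rotation": [0, 0, 0], "claw": 1}
    - {"travel": [-0.02, -0.033, 0], "rotation": [0, 0, 0], "claw": 1}
    - {"travel": [-0.02, -0.033, 0], "rotation": [0, 0, 0], "claw": 1}
    - {"travel": [-0.01, -0.033, 0], "rotation": [0, 0, 0], "claw": 1}
    - {"travel": [-0.01, -0.033, 0], "rotation": [0, 0, 0], "claw": 1}
    - {"travel": [-0.01, -0.033, 0], "rotation": [0, 0, 0], "claw": 1}
    - {"travel": [-0.01, -0.033, 0], "rotation": [0, 0, 0], "claw": 1}
    - {"travel": [-0.01, -0.033, 0], "rotation": [0, 0, 0], "claw": 1}

```text
time: 1.77
ee_pos: [0.4504, -0.0493, 0.4046]
orientation: [-0.0, 0.113, 0.994, 0.0]
force: [1.0, 0.1, -0.3]
opening: 0.0881
finger_force: 0.0
```

```bash
python3 - <<'E'
from h import *
togo(.485,-.194,.34,-45.5); print(cur()[0]["joints"])
E
```

```text
t 1.7667 p [ 0.4504 -0.0493  0.4046] travel [-0.06621 -0.13323  0.06457] rot [ 0.0000e+00 -3.0000e-04  2.1382e+00] force [ 0.96  0.05 -0.3 ] tq [ 0.003 -0.017 -0.005] open 0.0881
[-0.42662558  0.10856125  0.47058501  2.01733546 -0.05766025  1.02820995
  1.41542392]
```

arm_command:
  motion:
    - {"travel": [-0.0132, -0.0266, 0.01], "rotation": [0, 0, 0], "claw": 1}
    - {"travel": [-0.0132, -0.0266, 0.01], "rotation": [0, 0, 0], "claw": 1}
    - {"travel": [-0.0132, -0.0266, 0.01], "rotation": [0, 0, 0], "claw": 1}
    - {"travel": [-0.0132, -0.0266, 0.01], "rotation": [0, 0, 0], "claw": 1}
    - {"travel": [-0.0132, -0.0266, 0.01], "rotation": [0, 0, 0], "claw": 1}
    - {"travel": [0, 0, 0], "rotation": [0, 0, 0.12], "claw": 1}
    - {"travel": [0, 0, 0], "rotation": [0, 0, 0.12], "claw": 1}
    - {"travel": [0, 0, 0], "rotation": [0, 0, 0.12], "claw": 1}
    - {"travel": [0, 0, 0], "rotation": [0, 0, 0.12], "claw": 1}
    - {"travel": [0, 0, 0], "rotation": [0, 0, 0.12], "claw": 1}

```text
time: 2.6
ee_pos: [0.4851, -0.1922, 0.3543]
orientation: [-0.0, 0.405, 0.914, -0.0]
force: [0.1, 0.5, -0.2]
opening: 0.0879
finger_force: 0.0
```

arm_command:
  motion:
    - {"travel": [0, 0, 0], "rotation": [0, 0, 0.12], "claw": 1}
    - {"travel": [0, 0, 0], "rotation": [0, 0, 0.12], "claw": 1}
    - {"travel": [0, 0, 0], "rotation": [0, 0, 0.12], "claw": 1}
    - {"travel": [0, 0, 0], "rotation": [0, 0, 0.12], "claw": 1}
    - {"travel": [0, 0, 0], "rotation": [0, 0, 0.12], "claw": 1}
    - {"travel": [0, 0, 0], "rotation": [0, 0, 0.12], "claw": 1}
    - {"travel": [0, 0, 0], "rotation": [0, 0, 0.12], "claw": 1}
    - {"travel": [0, 0, 0], "rotation": [0, 0, 0.12], "claw": 1}
    - {"travel": [0, 0, 0], "rotation": [0, 0, 0.12], "claw": 1}
    - {"travel": [0, 0, 0], "rotation": [0, 0, 0.12], "claw": 1}

```text
time: 3.43
ee_pos: [0.4852, -0.1918, 0.3544]
orientation: [-0.0, 0.85, 0.527, -0.0]
force: [0.6, 0.6, -0.7]
opening: 0.0878
finger_force: 0.0
```

```bash
python3 - <<'E'
from h import *
togo(.485,-.194,.225,-45.5)
E
```

```text
t 3.4333 p [ 0.4852 -0.1918  0.3544] travel [-0.002    0.00088  0.12943] rot [-5.000e-04  1.000e-04  3.324e-01] force [ 0.63  0.57 -0.65] tq [-0.093  0.095  0.031] open 0.0878
```

arm_command:
  motion:
    - {"travel": [-0.002, 0.0009, 0], "rotation": [0, 0, 0], "claw": 1}
    - {"travel": [0, 0, 0.02], "rotation": [0, 0, 0.111], "claw": 1}
    - {"travel": [0, 0, 0.02], "rotation": [0, 0, 0.111], "claw": 1}
    - {"travel": [0, 0, 0.02], "rotation": [0, 0, 0.11], "claw": 1}
    - {"travel": [0, 0, 0.02], "rotation": [0, 0, 0], "claw": 1}
    - {"travel": [0, 0, 0.02], "rotation": [0, 0, 0], "claw": 1}
    - {"travel": [0, 0, 0.014], "rotation": [0, 0, 0], "claw": 1}
    - {"travel": [0, 0, 0.01], "rotation": [0, 0, 0], "claw": 1}
    - {"travel": [0, 0, 0.005], "rotation": [0, 0, 0], "claw": 1}
    - {"travel": [0, 0, 0], "rotation": [0, 0, 0], "claw": 1}

```text
time: 4.27
ee_pos: [0.485, -0.1943, 0.2249]
orientation: [-0.0, 0.924, 0.382, -0.001]
force: [-0.4, -0.2, -0.1]
opening: 0.0876
finger_force: 0.0
```

```bash
python3 - <<'E'
from h import *
togo(.485,-.194,.225,-45.5)
E
```

```text
t 4.2667 p [ 0.485  -0.1943  0.2249] travel [ 2.2e-04 -1.6e-04 -5.0e-05] rot [-0.0011  0.0007  0.0076] force [-0.43 -0.18 -0.14] tq [-0.052  0.103  0.015] open 0.0876
```

arm_command:
  motion:
    - {"travel": [0, 0, 0], "rotation": [0, 0, 0], "claw": 0.6}
    - {"travel": [0, 0, 0], "rotation": [0, 0, 0], "claw": 0.5}
    - {"travel": [0, 0, 0], "rotation": [0, 0, 0], "claw": 0.4}
    - {"travel": [0, 0, 0], "rotation": [0, 0, 0], "claw": 0.3}
    - {"travel": [0, 0, 0], "rotation": [0, 0, 0], "claw": 0.3}
    - {"travel": [0, 0, 0], "rotation": [0, 0, 0], "claw": 0.3}
    - {"travel": [0, 0, 0], "rotation": [0, 0, 0], "claw": 0.3}
    - {"travel": [0, 0, 0], "rotation": [0, 0, 0], "claw": 0.3}
  newtons: 40

```text
time: 4.93
ee_pos: [0.4852, -0.1942, 0.2257]
orientation: [-0.0, 0.924, 0.382, 0.0]
force: [0.2, 0.6, 1.8]
opening: 0.0399
finger_force: 40.0
```

arm_command:
  motion:
    - {"travel": [0, 0, -0.01], "rotation": [0, 0, 0], "claw": 0.3}
    - {"travel": [0, 0, -0.02], "rotation": [0, 0, 0], "claw": 0.3}
    - {"travel": [0, 0, -0.03], "rotation": [0, 0, 0], "claw": 0.3}
    - {"travel": [0, 0, -0.03], "rotation": [0, 0, 0], "claw": 0.3}
    - {"travel": [0, 0, -0.03], "rotation": [0, 0, 0], "claw": 0.3}
    - {"travel": [0, 0, -0.03], "rotation": [0, 0, 0], "claw": 0.3}
    - {"travel": [0, 0, -0.03], "rotation": [0, 0, 0], "claw": 0.3}
    - {"travel": [0, 0, 0], "rotation": [0, 0, 0], "claw": 0.3}
    - {"travel": [0, 0, 0], "rotation": [0, 0, 0], "claw": 0.3}

```text
time: 5.68
ee_pos: [0.4852, -0.1943, 0.4069]
orientation: [0.0, 0.924, 0.382, 0.001]
force: [0.1, 0.0, -3.4]
opening: 0.0395
finger_force: 40.0
```

```bash
python3 - <<'E'
from h import *
togo(.5377,.2038,.405,40)
cv2.imwrite("pics/s1.png",env.snapshot("scene")[:,:,::-1]);cv2.imwrite("pics/t1.png",env.snapshot("top")[:,:,::-1])
cv2.imwrite("pics/c1.png",np.hstack([cv2.resize(cv2.imread("pics/s1.png")[20:250,60:260],(400,460)),cv2.resize(cv2.imread("pics/t1.png")[130:360,240:440],(400,460))]))
E
```

```text
t 5.6833 p [ 0.4852 -0.1943  0.4069] travel [ 0.31811 -0.24512  0.00219] rot [ 2.8000e-03 -7.0000e-04 -1.4858e+00] force [ 0.1   0.04 -3.38] tq [-0.078  0.142  0.031] open 0.0395
```

View pics/c1.png

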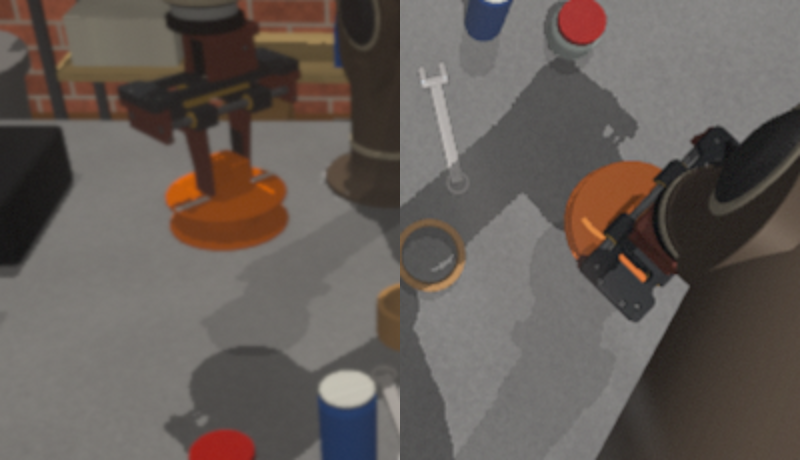

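The reel is gripped level and the force reading gives a weight of about 3.4 N. Its underside is at z = 0.182, clear of everything below. I'll refine the key angle from the first pictures before carrying it over.

```bash
python3 - <<'E'
from h import *
C=np.array([.5377,.2038])
for n,b in(("top",(200,245,160,200)),("scene",(170,215,330,372))):
    im=cv2.imread(f"pics/{n}0.png");hsv=cv2.cvtColor(im,cv2.COLOR_BGR2HSV).astype(int)
    y,x=np.mgrid[b[0]:b[1],b[2]:b[3]]
    h=hsv[b[0]:b[1],b[2]:b[3]];m=(h[...,0]>12)&(h[...,0]<30)&(h[...,1]>90)&(h[...,2]>50)
    if n=="scene": m&=(y<193)
    P=np.c_[x[m],y[m]];W=np.array([plane(n,p,.062)[:2] for p in P])-C
    r=cv2.minAreaRect(W.astype('f4')*1000);bp=cv2.boxPoints(r)
    e=[bp[1]-bp[0],bp[2]-bp[1]];L=max(e,key=np.linalg.norm)
    w,v=np.linalg.eigh(np.cov(W.T));print(n,m.sum(),"pca",np.degrees(np.arctan2(v[1,1],v[0,1])),"rect",[np.linalg.norm(q) for q in e],np.degrees(np.arctan2(L[1],L[0])),r[0])
    # silhouette fit: project key box at angle a
    best=[]
    for a in range(0,91,2):
        t=np.radians(a);R=np.array([[np.cos(t),-np.sin(t)],[np.sin(t),np.cos(t)]])
        box=[[*(C+R@np.array([i*.016,j*.006])),z] for i in(-1,1) for j in(-1,1) for z in(.05,.062)]
        hull=cv2.convexHull(((proj(n,box)-[b[2],b[0]])*8).astype('f4')).astype(int)
        M=np.zeros((m.shape[0]*8,m.shape[1]*8),'u1');cv2.fillConvexPoly(M,hull,1)
        M=cv2.resize(M.astype('f4'),m.shape[::-1],interpolation=cv2.INTER_AREA)
        pin=np.zeros(m.shape,'u1');q=(proj(n,[[*C,.055],[*C,.134]])-[b[2],b[0]]).astype(int);cv2.line(pin,tuple(map(int,q[0])),tuple(map(int,q[1])),1,5)
        v=pin==0;best.append((np.abs(M-m)[v].sum(),a))
    print(sorted(best)[:6])
print(plane("top",(202,120),.19))
E
```

```text
top 53 pca -151.73049348365305 rect [np.float32(14.221184), np.float32(34.836903)] 28.070814 (0.20183944702148438, -0.1798543930053711)
[(np.float32(7.734375), 30), (np.float32(7.953125), 32), (np.float32(8.140625), 34), (np.float32(8.40625), 28), (np.float32(9.21875), 36), (np.float32(9.421875), 26)]
scene 100 pca -148.7448168746869 rect [np.float32(28.799656), np.float32(41.380707)] 40.36352 (3.828982353210449, -0.8167018890380859)
[(np.float32(29.1875), 52), (np.float32(29.84375), 56), (np.float32(30.140625), 60), (np.float32(30.203125), 46), (np.float32(30.25), 58), (np.float32(30.34375), 50)]
[0.7526111  0.13277275 0.19      ]
```

arm_command:
  motion:
    - {"travel": [0.0265, -0.0204, 0], "rotation": [0, 0, 0], "claw": 0.3}
    - {"travel": [0.0265, -0.0204, 0], "rotation": [0, 0, 0], "claw": 0.3}
    - {"travel": [0.0265, -0.0204, 0], "rotation": [0, 0, 0], "claw": 0.3}
    - {"travel": [0.0265, -0.0204, 0], "rotation": [0, 0, 0], "claw": 0.3}
    - {"travel": [0.0265, -0.0204, 0], "rotation": [0, 0, 0], "claw": 0.3}
    - {"travel": [0.0265, -0.0204, 0], "rotation": [0, 0, 0], "claw": 0.3}
    - {"travel": [0.0265, -0.0204, 0], "rotation": [0, 0, 0], "claw": 0.3}
    - {"travel": [0.0265, -0.0204, 0], "rotation": [0, 0, 0], "claw": 0.3}
    - {"travel": [0.0265, -0.0204, 0], "rotation": [0, 0, 0], "claw": 0.3}
    - {"travel": [0.0265, -0.0204, 0], "rotation": [0, 0, 0], "claw": 0.3}

```text
time: 6.62
ee_pos: [0.5286, 0.139, 0.404]
orientation: [0.0, 0.924, 0.381, -0.001]
force: [0.5, -0.4, -3.0]
opening: 0.04
finger_force: 40.0
```

arm_command:
  motion:
    - {"travel": [0.0265, -0.0204, 0], "rotation": [0, 0, 0], "claw": 0.3}
    - {"travel": [0.0265, -0.0204, 0], "rotation": [0, 0, 0], "claw": 0.3}
    - {"travel": [0, 0, 0], "rotation": [0, 0, -0.12], "claw": 0.3}
    - {"travel": [0, 0, 0], "rotation": [0, 0, -0.12], "claw": 0.3}
    - {"travel": [0, 0, 0], "rotation": [0, 0, -0.12], "claw": 0.3}
    - {"travel": [0, 0, 0], "rotation": [0, 0, -0.12], "claw": 0.3}
    - {"travel": [0, 0, 0], "rotation": [0, 0, -0.12], "claw": 0.3}
    - {"travel": [0, 0, 0], "rotation": [0, 0, -0.12], "claw": 0.3}
    - {"travel": [0, 0, 0], "rotation": [0, 0, -0.12], "claw": 0.3}
    - {"travel": [0, 0, 0], "rotation": [0, 0, -0.12], "claw": 0.3}

```text
time: 7.45
ee_pos: [0.5374, 0.2035, 0.4037]
orientation: [-0.001, 0.642, 0.767, -0.002]
force: [0.3, -0.1, -2.9]
opening: 0.0402
finger_force: 39.9
```

arm_command:
  motion:
    - {"travel": [0, 0, 0], "rotation": [0, 0, -0.12], "claw": 0.3}
    - {"travel": [0, 0, 0], "rotation": [0, 0, -0.12], "claw": 0.3}
    - {"travel": [0, 0, 0], "rotation": [0, 0, -0.12], "claw": 0.3}
    - {"travel": [0, 0, 0], "rotation": [0, 0, -0.12], "claw": 0.3}
    - {"travel": [0, 0, 0], "rotation": [0, 0, 0], "claw": 0.3}
    - {"travel": [0, 0, 0], "rotation": [0, 0, 0], "claw": 0.3}

```text
time: 7.95
ee_pos: [0.5377, 0.2032, 0.4043]
orientation: [-0.001, 0.445, 0.895, -0.001]
force: [0.0, -0.0, -2.3]
opening: 0.0399
finger_force: 40.0
```

```bash
python3 - <<'E'
from h import *
togo(.5377,.2038,.38,38); print(cur()[0]["joints"])
cv2.imwrite("pics/s2.png",env.snapshot("scene")[:,:,::-1])
s=cv2.imread("pics/s2.png"); cv2.imwrite("pics/c2.png",cv2.resize(s[70:220,250:450],(800,600),interpolation=cv2.INTER_CUBIC))
E
```

```text
t 7.95 p [0.5377 0.2032 0.4043] travel [0.00044 0.00039 0.02426] rot [-0.0025 -0.0006 -0.0155] force [ 0.01 -0.04 -2.32] tq [-0.082  0.006 -0.031] open 0.0399
[-1.00743911  0.38907745  0.75021127  1.75779811 -0.29222933  1.11243456
  0.48490017]
```

View pics/c2.png

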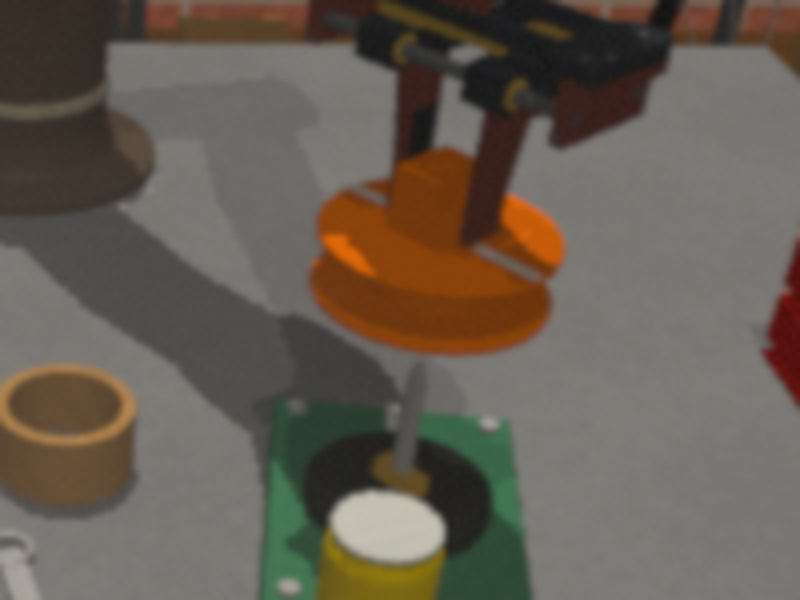

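The crop shows the reel level above the pin (pin tip at about (420,365) in the crop), with its stripe roughly along the key direction. Next: lower it in stages and watch the forces.

arm_command:
  motion:
    - {"travel": [0.0004, 0.0004, 0.015], "rotation": [-0.0025, -0.0006, -0.0155], "claw": 0.3}
    - {"travel": [0, 0, 0.015], "rotation": [0, 0, 0], "claw": 0.3}
    - {"travel": [0, 0, 0.015], "rotation": [0, 0, 0], "claw": 0.3}
    - {"travel": [0, 0, 0.015], "rotation": [0, 0, 0], "claw": 0.3}
    - {"travel": [0, 0, 0.015], "rotation": [0, 0, 0], "claw": 0.3}
    - {"travel": [0, 0, 0.01], "rotation": [0, 0, 0], "claw": 0.3}
    - {"travel": [0, 0, 0.005], "rotation": [0, 0, 0], "claw": 0.3}
    - {"travel": [0, 0, 0], "rotation": [0, 0, 0], "claw": 0.3}
    - {"travel": [0, 0, 0], "rotation": [0, 0, 0], "claw": 0.3}

```text
time: 8.75
ee_pos: [0.5384, 0.2042, 0.3158]
orientation: [0.001, 0.437, 0.9, 0.001]
force: [0.7, 0.2, -2.5]
opening: 0.0397
finger_force: 40.0
```

```bash
python3 - <<'E'
from h import *
togo(.5377,.2038,.292,38)
E
```

```text
t 8.75 p [0.5384 0.2042 0.3158] travel [ 0.00014 -0.0009   0.02382] rot [0.0024 0.0009 0.0033] force [ 0.66  0.21 -2.51] tq [-0.046  0.025  0.053] open 0.0397
```

arm_command:
  motion:
    - {"travel": [0, -0.0005, 0.004], "rotation": [0, 0, 0], "claw": 0.3}
    - {"travel": [0, 0, 0.004], "rotation": [0, 0, 0], "claw": 0.3}
    - {"travel": [0, 0, 0.004], "rotation": [0, 0, 0], "claw": 0.3}
    - {"travel": [0, 0, 0.004], "rotation": [0, 0, 0], "claw": 0.3}
    - {"travel": [0, 0, 0], "rotation": [0, 0, 0], "claw": 0.3}
    - {"travel": [0, 0, 0], "rotation": [0, 0, 0], "claw": 0.3}

```text
time: 9.25
ee_pos: [0.5379, 0.2039, 0.2994]
orientation: [0.001, 0.436, 0.9, 0.001]
force: [-0.2, -0.1, -3.5]
opening: 0.0396
finger_force: 40.0
```

arm_command:
  motion:
    - {"travel": [0, 0, 0.002], "rotation": [0, 0, 0], "claw": 0.3}
    - {"travel": [0, 0, 0.002], "rotation": [0, 0, 0], "claw": 0.3}
    - {"travel": [0, 0, 0.002], "rotation": [0, 0, 0], "claw": 0.3}
    - {"travel": [0, 0, 0], "rotation": [0, 0, 0], "claw": 0.3}
    - {"travel": [0, 0, 0], "rotation": [0, 0, 0], "claw": 0.3}

```text
time: 9.67
ee_pos: [0.5379, 0.204, 0.2935]
orientation: [0.001, 0.436, 0.9, 0.001]
force: [0.6, -0.2, -3.4]
opening: 0.0396
finger_force: 40.0
```

```bash
python3 - <<'E'
from h import *
togo(.5377,.2038,.288,38)
E
```

```text
t 9.6667 p [0.5379 0.204  0.2935] travel [-3.00e-05 -2.50e-04  5.52e-03] rot [0.0023 0.0006 0.0043] force [ 0.55 -0.15 -3.44] tq [-0.043 -0.037 -0.001] open 0.0396
```

arm_command:
  motion:
    - {"travel": [0, 0, 0.0015], "rotation": [0, 0, 0], "claw": 0.3}
    - {"travel": [0, 0, 0.0015], "rotation": [0, 0, 0], "claw": 0.3}
    - {"travel": [0, 0, 0.0015], "rotation": [0, 0, 0], "claw": 0.3}
    - {"travel": [0, 0, 0], "rotation": [0, 0, 0], "claw": 0.3}

```text
time: 10.0
ee_pos: [0.5378, 0.204, 0.2888]
orientation: [0.001, 0.436, 0.9, 0.001]
force: [-0.2, -0.7, -2.2]
opening: 0.0397
finger_force: 40.0
```

arm_command:
  motion:
    - {"travel": [0, 0, 0.0007], "rotation": [0, 0, 0], "claw": 0.3}
    - {"travel": [0, 0, 0], "rotation": [0, 0, 0], "claw": 0.3}

```text
time: 10.17
ee_pos: [0.5379, 0.2039, 0.2883]
orientation: [0.001, 0.436, 0.9, 0.001]
force: [0.2, -0.4, -3.2]
opening: 0.0396
finger_force: 40.0
```

arm_command:
  motion:
    - {"travel": [0, 0, 0.0007], "rotation": [0, 0, 0], "claw": 0.3}
    - {"travel": [0, 0, 0], "rotation": [0, 0, 0], "claw": 0.3}

```text
time: 10.33
ee_pos: [0.5379, 0.204, 0.2877]
orientation: [0.001, 0.436, 0.9, 0.001]
force: [0.1, 0.5, -2.8]
opening: 0.0397
finger_force: 40.0
```

arm_command:
  motion:
    - {"travel": [0, 0, 0.0007], "rotation": [0, 0, 0], "claw": 0.3}
    - {"travel": [0, 0, 0], "rotation": [0, 0, 0], "claw": 0.3}

```text
time: 10.5
ee_pos: [0.5379, 0.204, 0.287]
orientation: [0.001, 0.436, 0.9, 0.001]
force: [0.4, -0.5, -3.1]
opening: 0.0395
finger_force: 40.0
```

arm_command:
  motion:
    - {"travel": [0, 0, 0.0005], "rotation": [0, 0, 0], "claw": 0.3}
    - {"travel": [0, 0, 0], "rotation": [0, 0, 0], "claw": 0.3}

```text
time: 10.67
ee_pos: [0.5379, 0.204, 0.2865]
orientation: [0.001, 0.436, 0.9, 0.001]
force: [0.8, 0.2, -3.1]
opening: 0.0399
finger_force: 40.0
```

arm_command:
  motion:
    - {"travel": [0, 0, 0.0007], "rotation": [0, 0, 0], "claw": 0.3}
    - {"travel": [0, 0, 0], "rotation": [0, 0, 0], "claw": 0.3}

```text
time: 10.83
ee_pos: [0.5379, 0.204, 0.2858]
orientation: [0.001, 0.436, 0.9, 0.001]
force: [0.2, -0.1, -3.5]
opening: 0.0399
finger_force: 40.0
```

arm_command:
  motion:
    - {"travel": [0, 0, 0.0007], "rotation": [0, 0, 0], "claw": 0.3}
    - {"travel": [0, 0, 0], "rotation": [0, 0, 0], "claw": 0.3}

```text
time: 11.0
ee_pos: [0.5379, 0.204, 0.2851]
orientation: [0.001, 0.436, 0.9, 0.001]
force: [1.3, 0.1, -2.3]
opening: 0.0401
finger_force: 40.0
```

arm_command:
  motion:
    - {"travel": [0, 0, 0.0007], "rotation": [0, 0, 0], "claw": 0.3}
    - {"travel": [0, 0, 0.0007], "rotation": [0, 0, 0], "claw": 0.3}
    - {"travel": [0, 0, 0], "rotation": [0, 0, 0], "claw": 0.3}

```text
time: 11.25
ee_pos: [0.5379, 0.204, 0.2836]
orientation: [0.001, 0.436, 0.9, 0.001]
force: [0.4, 0.6, -2.7]
opening: 0.04
finger_force: 40.0
```

arm_command:
  motion:
    - {"travel": [0, 0, 0.0007], "rotation": [0, 0, 0], "claw": 0.3}
    - {"travel": [0, 0, 0.0007], "rotation": [0, 0, 0], "claw": 0.3}
    - {"travel": [0, 0, 0], "rotation": [0, 0, 0], "claw": 0.3}

```text
time: 11.5
ee_pos: [0.5379, 0.204, 0.2822]
orientation: [0.001, 0.436, 0.9, 0.001]
force: [0.0, 0.4, -3.0]
opening: 0.04
finger_force: 40.0
```

```bash
python3 - <<'E'
from h import *
togo(.5377,.2038,.2757,38)
s=env.snapshot("scene")[:,:,::-1]; cv2.imwrite("pics/c3.png",cv2.resize(s[100:220,270:430],(800,600),interpolation=cv2.INTER_CUBIC))
E
```

```text
t 11.5 p [0.5379 0.204  0.2822] travel [-2.00e-05 -3.50e-04  6.54e-03] rot [0.0026 0.0006 0.0043] force [ 0.02  0.41 -2.97] tq [ 0.088 -0.194 -0.037] open 0.04
```

View pics/c3.png

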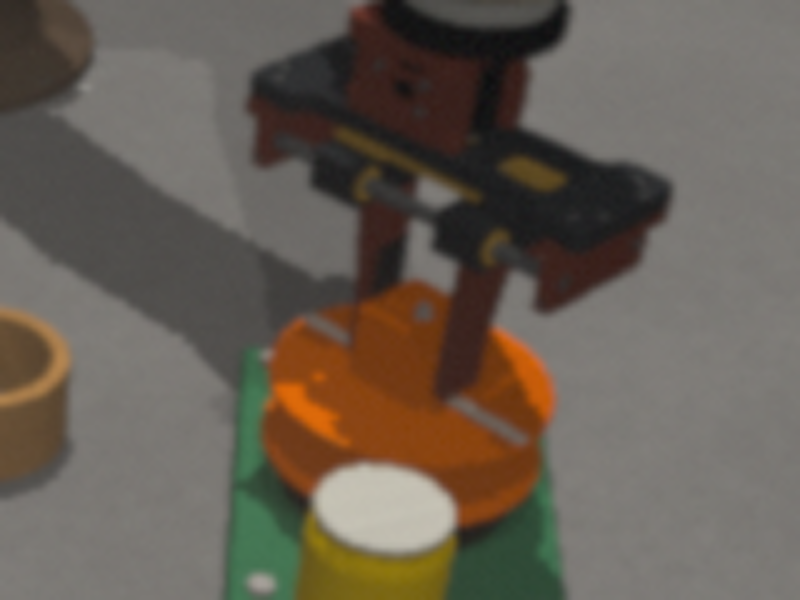

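The pin tip now shows above the boss bore at about (423,310) in the crop. The reel has gone well below the key's top with no added force, so the slot has slipped over the key. I'll carry on down to the seat.

arm_command:
  motion:
    - {"travel": [0, 0, 0.001], "rotation": [0, 0, 0], "claw": 0.3}
    - {"travel": [0, 0, 0.001], "rotation": [0, 0, 0], "claw": 0.3}
    - {"travel": [0, 0, 0.001], "rotation": [0, 0, 0], "claw": 0.3}
    - {"travel": [0, 0, 0.001], "rotation": [0, 0, 0], "claw": 0.3}
    - {"travel": [0, 0, 0], "rotation": [0, 0, 0], "claw": 0.3}

```text
time: 11.97
ee_pos: [0.538, 0.204, 0.2782]
orientation: [0.001, 0.436, 0.9, 0.001]
force: [1.2, 0.6, -2.9]
opening: 0.0396
finger_force: 40.0
```

arm_command:
  motion:
    - {"travel": [0, 0, 0.001], "rotation": [0, 0, 0], "claw": 0.3}
    - {"travel": [0, 0, 0.0005], "rotation": [0, 0, 0], "claw": 0.3}
    - {"travel": [0, 0, 0], "rotation": [0, 0, 0], "claw": 0.3}

```text
time: 12.22
ee_pos: [0.538, 0.204, 0.2768]
orientation: [0.001, 0.436, 0.9, 0.001]
force: [0.2, 0.7, -3.0]
opening: 0.0399
finger_force: 40.0
```

arm_command:
  motion:
    - {"travel": [0, 0, 0.0006], "rotation": [0, 0, 0], "claw": 0.3}
    - {"travel": [0, 0, 0], "rotation": [0, 0, 0], "claw": 0.3}

```text
time: 12.38
ee_pos: [0.538, 0.204, 0.2762]
orientation: [0.001, 0.436, 0.9, 0.001]
force: [1.7, 1.1, -2.5]
opening: 0.0397
finger_force: 40.0
```

arm_command:
  motion:
    - {"travel": [0, 0, 0.0005], "rotation": [0, 0, 0], "claw": 0.3}
    - {"travel": [0, 0, 0], "rotation": [0, 0, 0], "claw": 0.3}

```text
time: 12.55
ee_pos: [0.538, 0.204, 0.2759]
orientation: [0.001, 0.436, 0.9, 0.001]
force: [1.3, 0.6, -0.7]
opening: 0.0393
finger_force: 40.0
```

arm_command:
  motion:
    - {"travel": [0, 0, 0.0004], "rotation": [0, 0, 0], "claw": 0.3}
    - {"travel": [0, 0, 0], "rotation": [0, 0, 0], "claw": 0.3}

```text
time: 12.72
ee_pos: [0.5381, 0.204, 0.2758]
orientation: [0.001, 0.436, 0.9, 0.001]
force: [-0.6, -0.5, 3.5]
opening: 0.0399
finger_force: 40.0
```

arm_command:
  motion:
    - {"travel": [0, 0, 0.0003], "rotation": [0, 0, 0], "claw": 0.3}
    - {"travel": [0, 0, 0], "rotation": [0, 0, 0], "claw": 0.3}

```text
time: 12.88
ee_pos: [0.5381, 0.2039, 0.2758]
orientation: [0.001, 0.436, 0.9, 0.001]
force: [-2.0, 0.6, 7.6]
opening: 0.04
finger_force: 40.0
```

It bottomed at TCP z = 0.2758 against a predicted 0.2757, so it is home on the seat. I'll ease the downforce and start turning clockwise (+z in tool axes).

arm_command:
  motion:
    - {"travel": [0, 0, -0.0002], "rotation": [0, 0, 0], "claw": 0.3}
    - {"travel": [0, 0, 0], "rotation": [0, 0, 0.02], "claw": 0.3}
    - {"travel": [0, 0, 0], "rotation": [0, 0, 0.02], "claw": 0.3}
    - {"travel": [0, 0, 0], "rotation": [0, 0, 0.02], "claw": 0.3}
    - {"travel": [0, 0, 0], "rotation": [0, 0, 0.02], "claw": 0.3}
    - {"travel": [0, 0, 0], "rotation": [0, 0, 0.02], "claw": 0.3}

```text
time: 13.38
ee_pos: [0.5381, 0.2036, 0.2758]
orientation: [0.001, 0.481, 0.877, 0.001]
force: [-0.0, -0.8, 6.9]
opening: 0.0397
finger_force: 40.0
```

```bash
python3 - <<'E'
from h import *
togo(.5379,.2039,.2757,-10.4)
E
```

```text
t 13.3833 p [0.5381 0.2036 0.2758] travel [3.9e-04 2.0e-05 9.0e-05] rot [ 2.700e-03 -2.000e-04  7.479e-01] force [-0.02 -0.8   6.88] tq [-0.573  0.593  0.379] open 0.0397
```

arm_command:
  motion:
    - {"travel": [0, 0, -0.0001], "rotation": [0, 0, 0.025], "claw": 0.3}
    - {"travel": [0, 0, 0], "rotation": [0, 0, 0.03], "claw": 0.3}
    - {"travel": [0, 0, 0], "rotation": [0, 0, 0.03], "claw": 0.3}
    - {"travel": [0, 0, 0], "rotation": [0, 0, 0.03], "claw": 0.3}
    - {"travel": [0, 0, 0], "rotation": [0, 0, 0.03], "claw": 0.3}
    - {"travel": [0, 0, 0], "rotation": [0, 0, 0.03], "claw": 0.3}
    - {"travel": [0, 0, 0], "rotation": [0, 0, 0.03], "claw": 0.3}
    - {"travel": [0, 0, 0], "rotation": [0, 0, 0.03], "claw": 0.3}
    - {"travel": [0, 0, 0], "rotation": [0, 0, 0.03], "claw": 0.3}
    - {"travel": [0, 0, 0], "rotation": [0, 0, 0.03], "claw": 0.3}

```text
time: 14.22
ee_pos: [0.5378, 0.2041, 0.2758]
orientation: [0.0, 0.605, 0.796, 0.001]
force: [-1.0, -0.2, 6.6]
opening: 0.04
finger_force: 40.0
```

```bash
python3 - <<'E'
from h import *
togo(.5379,.2039,.2757,-10.4)
E
```

```text
t 14.2167 p [0.5378 0.2041 0.2758] travel [-2.2e-04  5.0e-05  7.0e-05] rot [ 0.0019 -0.0012  0.4534] force [-0.97 -0.21  6.64] tq [-0.204  0.753  0.534] open 0.04
```

arm_command:
  motion:
    - {"travel": [0, 0, -0.0002], "rotation": [0, 0, 0.03], "claw": 0.3}
    - {"travel": [0, 0, 0], "rotation": [0, 0, 0.03], "claw": 0.3}
    - {"travel": [0, 0, 0], "rotation": [0, 0, 0.03], "claw": 0.3}
    - {"travel": [0, 0, 0], "rotation": [0, 0, 0.03], "claw": 0.3}
    - {"travel": [0, 0, 0], "rotation": [0, 0, 0.03], "claw": 0.3}
    - {"travel": [0, 0, 0], "rotation": [0, 0, 0.03], "claw": 0.3}
    - {"travel": [0, 0, 0], "rotation": [0, 0, 0.03], "claw": 0.3}
    - {"travel": [0, 0, 0], "rotation": [0, 0, 0.03], "claw": 0.3}
    - {"travel": [0, 0, 0], "rotation": [0, 0, 0.03], "claw": 0.3}
    - {"travel": [0, 0, 0], "rotation": [0, 0, 0.03], "claw": 0.3}

```text
time: 15.05
ee_pos: [0.5377, 0.2042, 0.2757]
orientation: [-0.0, 0.717, 0.697, 0.001]
force: [-2.3, 0.5, 5.7]
opening: 0.0397
finger_force: 40.0
```

```bash
python3 - <<'E'
from h import *
togo(.5379,.2039,.2757,-10.4)
E
```

```text
t 15.05 p [0.5377 0.2042 0.2757] travel [-3.0e-04  2.6e-04  4.0e-05] rot [ 0.0012 -0.0016  0.1527] force [-2.3   0.54  5.68] tq [-0.061  0.824  0.455] open 0.0397
```

arm_command:
  motion:
    - {"travel": [0, 0, 0], "rotation": [0, 0, 0.025], "claw": 0.3}
    - {"travel": [0, 0, 0], "rotation": [0, 0, 0.025], "claw": 0.3}
    - {"travel": [0, 0, 0], "rotation": [0, 0, 0.025], "claw": 0.3}
    - {"travel": [0, 0, 0], "rotation": [0, 0, 0.025], "claw": 0.3}
    - {"travel": [0, 0, 0], "rotation": [0, 0, 0.01], "claw": 0.3}

```text
time: 15.47
ee_pos: [0.5376, 0.2043, 0.2758]
orientation: [-0.0, 0.754, 0.656, 0.001]
force: [-2.7, 1.1, 7.7]
opening: 0.0402
finger_force: 40.0
```

```bash
python3 - <<'E'
from h import *
togo(.5379,.2039,.2757,-10.4)
E
```

```text
t 15.4667 p [0.5376 0.2043 0.2758] travel [-3.5e-04  3.2e-04  5.0e-05] rot [ 0.001  -0.0017  0.0429] force [-2.65  1.08  7.71] tq [0.    0.935 0.481] open 0.0402
```

arm_command:
  motion:
    - {"travel": [0, 0, -0.0002], "rotation": [0, 0, 0.01], "claw": 0.3}
    - {"travel": [0, 0, 0], "rotation": [0, 0, 0.01], "claw": 0.3}
    - {"travel": [0, 0, 0], "rotation": [0, 0, 0.01], "claw": 0.3}

```text
time: 15.72
ee_pos: [0.5376, 0.2043, 0.2758]
orientation: [-0.0, 0.764, 0.645, 0.001]
force: [-3.0, 1.3, 5.3]
opening: 0.0396
finger_force: 40.0
```

```bash
python3 - <<'E'
from h import *
togo(.5379,.2039,.2757,-10.4)
E
```

```text
t 15.7167 p [0.5376 0.2043 0.2758] travel [-3.6e-04  3.5e-04  6.0e-05] rot [ 0.0011 -0.0017  0.0136] force [-2.97  1.33  5.28] tq [0.145 0.928 0.43 ] open 0.0396
```

arm_command:
  motion:
    - {"travel": [0, 0, 0], "rotation": [0, 0, 0.008], "claw": 0.3}
    - {"travel": [0, 0, 0], "rotation": [0, 0, 0.008], "claw": 0.3}
    - {"travel": [0, 0, 0], "rotation": [0, 0, 0], "claw": 0.3}

```text
time: 15.97
ee_pos: [0.5376, 0.2043, 0.2758]
orientation: [-0.0, 0.769, 0.639, 0.001]
force: [-2.7, 1.6, 5.7]
opening: 0.0398
finger_force: 40.0
```

```bash
python3 - <<'E'
from h import *
togo(.5379,.2039,.2757,-10.4)
E
```

```text
t 15.9667 p [0.5376 0.2043 0.2758] travel [-3.5e-04  3.7e-04  6.0e-05] rot [ 0.001  -0.0017 -0.0024] force [-2.72  1.56  5.74] tq [0.172 0.917 0.347] open 0.0398
```

arm_command:
  motion:
    - {"travel": [0, 0, 0], "rotation": [0, 0, 0.008], "claw": 0.3}
    - {"travel": [0, 0, 0], "rotation": [0, 0, 0.008], "claw": 0.3}
    - {"travel": [0, 0, 0], "rotation": [0, 0, 0], "claw": 0.3}

```text
time: 16.22
ee_pos: [0.5376, 0.2043, 0.2757]
orientation: [-0.0, 0.774, 0.633, 0.001]
force: [-3.0, 1.2, 4.4]
opening: 0.0397
finger_force: 40.0
```

```bash
python3 - <<'E'
from h import *
togo(.5379,.2039,.2757,-10.4)
E
```

```text
t 16.2167 p [0.5376 0.2043 0.2757] travel [-3.5e-04  4.0e-04  4.0e-05] rot [ 0.0009 -0.0018 -0.0184] force [-3.02  1.16  4.36] tq [0.167 0.958 0.364] open 0.0397
```

arm_command:
  motion:
    - {"travel": [0, 0, 0], "rotation": [0, 0, 0.008], "claw": 0.3}
    - {"travel": [0, 0, 0], "rotation": [0, 0, 0.008], "claw": 0.3}
    - {"travel": [0, 0, 0], "rotation": [0, 0, 0], "claw": 0.3}

```text
time: 16.47
ee_pos: [0.5376, 0.2043, 0.2758]
orientation: [-0.0, 0.779, 0.627, 0.001]
force: [-3.3, 1.2, 5.6]
opening: 0.0397
finger_force: 40.0
```

```bash
python3 - <<'E'
from h import *
togo(.5379,.2039,.2757,-10.4)
E
```

```text
t 16.4667 p [0.5376 0.2043 0.2758] travel [-3.5e-04  3.8e-04  6.0e-05] rot [ 0.0009 -0.0018 -0.0344] force [-3.34  1.2   5.64] tq [0.182 0.95  0.395] open 0.0397
```

arm_command:
  motion:
    - {"travel": [0, 0, 0], "rotation": [0, 0, 0.008], "claw": 0.3}
    - {"travel": [0, 0, 0], "rotation": [0, 0, 0], "claw": 0.3}

```text
time: 16.63
ee_pos: [0.5376, 0.2043, 0.2758]
orientation: [-0.0, 0.782, 0.624, 0.001]
force: [-2.8, 1.8, 6.5]
opening: 0.0397
finger_force: 40.0
```

```bash
python3 - <<'E'
from h import *
togo(.5379,.2039,.2757,-10.4)
t=env.snapshot("top")[:,:,::-1];s=env.snapshot("scene")[:,:,::-1]
cv2.imwrite("pics/c4.png",np.hstack([cv2.resize(s[120:240,300:400],(400,480),interpolation=2),cv2.resize(t[160:280,130:230],(400,480),interpolation=2)]))
E
```

```text
t 16.6333 p [0.5376 0.2043 0.2758] travel [-3.5e-04  3.8e-04  6.0e-05] rot [ 0.0009 -0.0018 -0.0423] force [-2.79  1.77  6.49] tq [0.14  0.94  0.386] open 0.0397
```

View pics/c4.png

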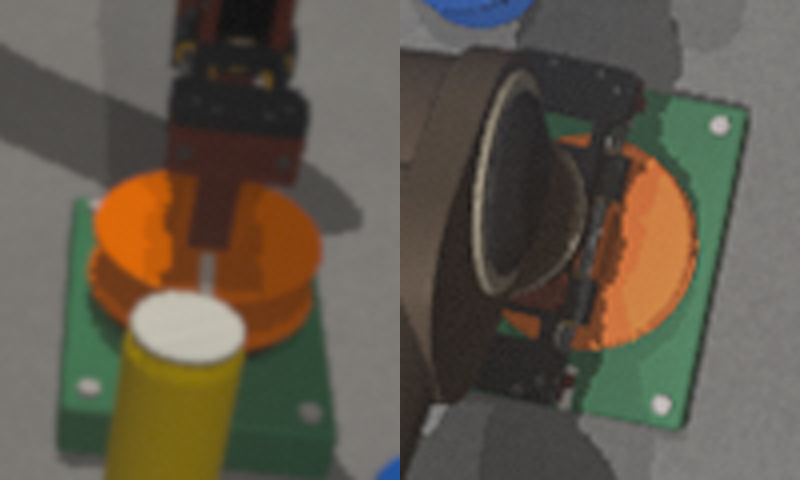

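The stripe looks close to the line of the marks and the reel is flat. The torque is still level, so I'll make a few more very small steps to feel for the stop, inside the slot's slack.

arm_command:
  motion:
    - {"travel": [0, 0, 0], "rotation": [0, 0, 0.008], "claw": 0.3}
    - {"travel": [0, 0, 0], "rotation": [0, 0, 0.006], "claw": 0.3}
    - {"travel": [0, 0, 0], "rotation": [0, 0, 0], "claw": 0.3}

```text
time: 16.98
ee_pos: [0.5376, 0.2043, 0.2757]
orientation: [-0.0, 0.786, 0.618, 0.001]
force: [-3.0, 1.3, 5.4]
opening: 0.0398
finger_force: 40.0
```

```bash
python3 - <<'E'
from h import *
togo(.5379,.2039,.2757,-10.4)
E
```

```text
t 16.9833 p [0.5376 0.2043 0.2757] travel [-3.5e-04  4.1e-04  5.0e-05] rot [ 0.0008 -0.0018 -0.0563] force [-2.97  1.27  5.38] tq [0.137 0.964 0.343] open 0.0398
```

arm_command:
  motion:
    - {"travel": [0, 0, 0], "rotation": [0, 0, 0.008], "claw": 0.3}
    - {"travel": [0, 0, 0], "rotation": [0, 0, 0.004], "claw": 0.3}
    - {"travel": [0, 0, 0], "rotation": [0, 0, 0], "claw": 0.3}

```text
time: 17.23
ee_pos: [0.5376, 0.2044, 0.2758]
orientation: [-0.0, 0.79, 0.614, 0.001]
force: [-3.2, 1.0, 5.7]
opening: 0.0399
finger_force: 40.0
```

```bash
python3 - <<'E'
from h import *
togo(.5379,.2039,.2757,-10.4)
E
```

```text
t 17.2333 p [0.5376 0.2044 0.2758] travel [-3.6e-04  4.2e-04  6.0e-05] rot [ 0.0008 -0.0018 -0.0682] force [-3.17  0.96  5.71] tq [0.151 0.958 0.374] open 0.0399
```

The torque is still flat at -14.3°, so I'll let go, lift straight up and check the stripe with a clear view.

arm_command:
  motion:
    - {"travel": [0, 0, -0.0003], "rotation": [0, 0, 0], "claw": 0.45}
    - {"travel": [0, 0, 0], "rotation": [0, 0, 0], "claw": 0.6}
    - {"travel": [0, 0, 0], "rotation": [0, 0, 0], "claw": 0.8}
    - {"travel": [0, 0, 0], "rotation": [0, 0, 0], "claw": 0.9}
    - {"travel": [0, 0, 0], "rotation": [0, 0, 0], "claw": 0.9}
    - {"travel": [0, 0, -0.01], "rotation": [0, 0, 0], "claw": 0.9}
    - {"travel": [0, 0, -0.03], "rotation": [0, 0, 0], "claw": 0.9}
    - {"travel": [0, 0, -0.035], "rotation": [0, 0, 0], "claw": 0.9}
    - {"travel": [0, 0, -0.035], "rotation": [0, 0, 0], "claw": 0.9}
    - {"travel": [0, 0, -0.035], "rotation": [0, 0, 0], "claw": 0.9}

```text
time: 18.07
ee_pos: [0.5375, 0.2032, 0.4233]
orientation: [0.001, 0.79, 0.613, 0.001]
force: [-0.3, 0.5, -1.1]
opening: 0.0787
finger_force: 0.0
```

arm_command:
  motion:
    - {"travel": [0, -0.035, 0], "rotation": [0, 0, 0], "claw": 0.9}
    - {"travel": [0, -0.035, 0], "rotation": [0, 0, 0], "claw": 0.9}
    - {"travel": [0, -0.035, 0], "rotation": [0, 0, 0], "claw": 0.9}
    - {"travel": [-0.035, 0, 0], "rotation": [0, 0, 0], "claw": 0.9}
    - {"travel": [-0.035, 0, 0], "rotation": [0, 0, 0], "claw": 0.9}
    - {"travel": [-0.035, 0, 0], "rotation": [0, 0, 0], "claw": 0.9}
    - {"travel": [-0.035, 0, 0], "rotation": [0, 0, 0], "claw": 0.9}
    - {"travel": [-0.035, 0, 0], "rotation": [0, 0, 0], "claw": 0.9}
    - {"travel": [0, 0, 0], "rotation": [0, 0, 0], "claw": 0.9}

```text
time: 18.82
ee_pos: [0.3934, 0.0597, 0.4206]
orientation: [-0.005, 0.791, 0.611, 0.002]
force: [-0.6, -0.1, 0.2]
opening: 0.0795
finger_force: 0.0
```

```bash
python3 - <<'E'
from h import *
togo(.5376,.2043,.2757,-14.3)
t=env.snapshot("top")[:,:,::-1];s=env.snapshot("scene")[:,:,::-1];cv2.imwrite("pics/t5.png",t);cv2.imwrite("pics/s5.png",s)
cv2.imwrite("pics/c5.png",np.hstack([cv2.resize(s[140:260,300:400],(400,480),interpolation=2),cv2.resize(t[160:280,130:230],(400,480),interpolation=2)]))
E
```

```text
t 18.8167 p [0.3934 0.0597 0.4206] travel [0.17495 0.10383 0.14599] rot [-0.0058 -0.0095 -0.006 ] force [-0.63 -0.07  0.19] tq [-0.068  0.081  0.   ] open 0.0795
```

View pics/c5.png

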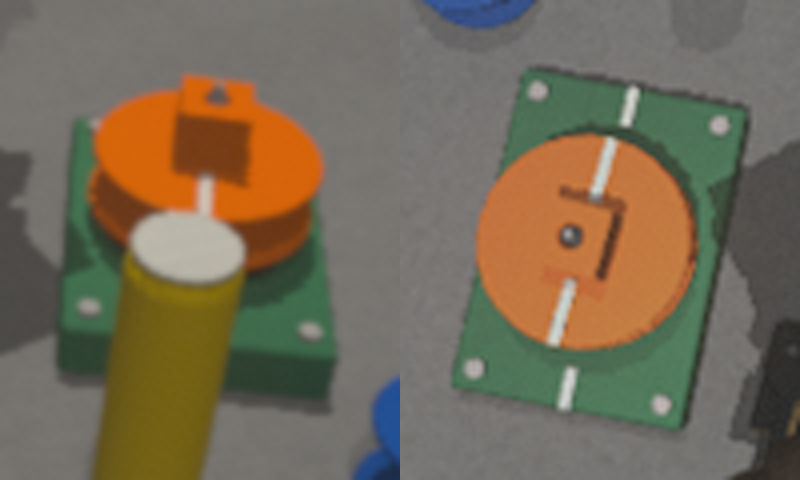

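The reel sits flat and centred, the pin shows in its bore at about (570,237) in the crop, and the stripe runs close to the marks. I'll measure the angle between them.

```bash
python3 - <<'E'
from h import *
np.set_printoptions(precision=4,suppress=True)
f=lambda u,v:(130+(u-400+.5)/4-.5,160+(v+.5)/4-.5)
s=[plane("top",f(*p),.088) for p in((611,140),(554,344))];m=[plane("top",f(*p),.035) for p in((632,88),(566,408))]
print(ang(s[1],s[0]),np.mean(s,0),ang(m[1],m[0]))
im=cv2.imread("pics/t5.png");h=cv2.cvtColor(im,cv2.COLOR_BGR2HSV).astype(int)
y,x=np.mgrid[160:280,130:230];w=h[160:280,130:230];w=(w[...,1]<45)&(w[...,2]>150)
n,l,st,c=cv2.connectedComponentsWithStats(w.astype('u1'))
for i in range(1,n):
    if st[i,4]>8: print(c[i]+[130,160],st[i,4],plane("top",c[i]+[130,160],.088),plane("top",c[i]+[130,160],.035))
E
```

```text
-13.69369940494724 [0.5371 0.2048 0.088 ] -9.790341272428035
[164. 182.] 9 [0.6296 0.2357 0.088 ] [0.6389 0.2482 0.035 ]
[187.0345 186.1034] 29 [0.6197 0.1791 0.088 ] [0.6284 0.1882 0.035 ]
[209.3846 190.6154] 13 [0.6087 0.1242 0.088 ] [0.6168 0.13   0.035 ]
[180.5714 201.4   ] 35 [0.5819 0.1936 0.088 ] [0.5884 0.2036 0.035 ]
[169.825 238.15 ] 40 [0.4932 0.2164 0.088 ] [0.4944 0.2277 0.035 ]
[148.1333 251.5333] 15 [0.4615 0.2667 0.088 ] [0.4608 0.281  0.035 ]
[171.4516 256.4839] 31 [0.4501 0.2109 0.088 ] [0.4487 0.2219 0.035 ]
[194.6429 260.7857] 14 [0.4402 0.1556 0.088 ] [0.4381 0.1633 0.035 ]
```

The stripe is about 3.8° from the marks, inside the 8° limit, and the reel is centred, seated and released with the arm clear. Handing in.

```bash
python3 -c "
from cell import env
print(env.close_job())"
```

```text
the job is handed in; nothing more can be done
None
```

The job is handed in (no verdict was returned): the reel is home on the seat, released, with its stripe about 3.8° from the marks (limit 8°) and the arm clear, but it slid onto the key at first try without resting on it, and I never felt a distinct stop, so "at the stop" is inferred from the angle.

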